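# Slide a core sled under the scanning bridge and start the scan

### The arm

A 6-joint arm with a two-finger parallel gripper is mounted at the origin on the work surface. World frame = base frame: x ahead of the robot, y to its left, z up, the work surface at z = 0. Lengths are in mm, angles in rad, forces in N, time in s.
With the tool pointing down it reaches from about 350 to 875 mm from the base axis. Payload 4.2 kg.
Tool frame: the origin (TCP) lies on the mounting face of the last link; the fingertips stand 173 mm ahead of it and the grasp point (between the pads) lies 155 mm ahead of it (tcp_to_grasp is the distance from the TCP to the grasp point, in mm); z points along the fingers, y is the direction in which the jaws open and shut (so a half turn about z gives the same grasp; the last joint's range is limited). The gripper opens to 85 mm and grips with 20 to 120 N. Pads are 22 mm wide; open, the fingers measure 114 mm over their backs; the gripper's body (76 mm by 85 mm) begins 54 mm behind the grasp point. The pads swing forward as they close: fully open they stand 13 mm farther back than shut.
Start: joints at [1.444, 0.385, 0.008, 0, -1.194, -0.259], TCP at [235.155, 579.053, 404.712] pointing down, gripper open.
Joint ranges: [-3.14, 3.14], [-1.21, 2.06], [-1.07, 1.41], [-3.16, 2.05], [-2.99, -0.16], [-3.1, 3.1]. Speed limits (rad/s): [2.79, 2.79, 3.14, 3.14, 3.14, 3.14].

### API

Orientations are given as a unit quaternion [x, y, z, w].
In Python, from bench import * gives the robot as it stands. The module is installed in compiled form; this text tells all that it offers.
- The arm moves only by the tool apply_moves, never from a script. Its arguments are lists of equal length, an entry for each row: "fingers": the closure, from 0 (fully open) to 1 (shut); "dp": the shift along the world's x, y, z in cm, a list of three; "yaw": the turn about the world's z in degrees. A call has 1 to 10 rows; each row is the pose to reach, as a shift and turn from the pose measured when the call began; what a row does not reach only later rows make up. A row lasts 1/10 s, in which the tool goes at most 50 mm and 8.59 degrees, less where a joint would pass 70% of its speed; a pose out of reach is approached as far as the arm can. A call with a gripper value outside its range is refused whole. The fingers move at their own pace and stop on an object; the grip force is fixed at half the most. Time passes only in rows, so rows that repeat a pose let the fingers close. It gives the time, the measured TCP pose, the force and the opening at its end, in the units of the state.
- read_state(): the state, without advancing time (a new reading comes with each control period).
- get_image(name): name is "scene" or "side" or "wrist"; returns a dict with "color" (480x640x3 uint8, blue, green, red), "mtx" (3x3 intrinsics, pixels), "k1" (the pictures are not rectified: a ray, as slopes to the right and down, at radius r is drawn at 1 + k1 r^2 times it, then the intrinsics apply), "camera_from_world" (4x4, takes a point from world to camera coordinates); the wrist camera has in their place "tool_from_camera" (4x4, takes a point from camera to tool coordinates, whose origin is the TCP and whose axes are the flange's). Camera axes: x right, y down, z forward; pixel columns grow to the right and rows downward; lengths in mm; the calibration is good to about 2 mm. A picture is of the moment at which its call begins: read the wrist's pose just before it. There is no depth.
- job_done(): hands the job in, once; it reports no verdict.
The state is a dict: "clock": time; "joints": joint angles; "joint_vel": joint speeds; "joint_efforts": joint torques, N m; "position": TCP position; "ee_rot": TCP orientation; "contact_force": force on the tool from outside, world axes, zero at the start; "wrist_torque": the same for the moment, N m; "gripper_width": finger opening in mm.
Only numpy, scipy, OpenCV 4.12 (cv2) and the standard library are available. Lean on these libraries where they do the work, as an engineer would, in place of code of your own. Each camera call takes 0.05 s, during which the arm holds its last target. There are 200 camera calls.

### The job

Push the sled with the half core along the bench and under the low scanning bridge until its front end is fully home against the stop bar, then press the start key on top of the bridge all the way down and let it go. Push with the fingers only: do not lift or tip the sled, do not touch the core or let it strike the bridge, and leave the other things where they stand.

Things in the scene. Friction and masses are not known exactly. Their poses are not given: they have to be found in the camera images.
- sled: Loose aluminium tray that slides on the bench, 180 mm long (its y) by 84 mm wide (x), with plain vertical walls all round, 24 mm high, and a V-shaped cradle inside for the core. With the core 0.7 kg, give or take a quarter. Origin: centre of the underside, on the bench; +y points to its front end, which starts within about 30 degrees of the bridge's direction of travel; z up.
- sled_nose (a point): Point on the sled: middle of the lower edge of its front end, 90 mm ahead (+y) of the sled's origin.
- half_core: Loose half cylinder of grey rock, 150 mm long, 50 mm wide, 25 mm high, lying round side down in the sled's cradle, its flat sawn face up, level, 34 mm above the bench; free to slide some 7 mm lengthwise. Origin: middle of its lowest line, 9 mm above the sled's underside; y along its length, z up out of the sawn face.
- portal: Fixed bridge. Origin on the bench below its middle; passage along its y, entered from -y. Beam 150 (x) by 60 (y) mm, underside 40, top 72 mm high, on cheeks 14 mm thick. Floor: the bare bench. Guide bars 14 mm high: passage 92 mm wide (x -46 to 46) from y -60 to 90 mm, flaring before that to about 130 mm at y -110. Feet reach x +-103. Stop bar 18 mm high. Sled home: its middle is under the beam.
- stop_face (a point): Middle of the stop bar's face that meets the sled, at portal y = 90 mm, 9 mm above the bench.
- start_key (a joint): The start key's travel in m: 0 up, 0.006 fully down; it springs back. About 1.5 N starts it, 5 N takes it fully down.
- start_key_top (a point): Middle of the top of the start key, a round grey push key of 30 mm diameter in a black round housing of 46 mm diameter, on the beam's top (portal x = -35 mm, y = 0), 94 mm above the bench; pressed straight down.
- whole_core: Bystander: loose whole rock core standing upright, 50 mm diameter, 100 mm high. Origin: centre of its underside.
- sample_jar: Bystander: loose clear jar with a white cap, 56 mm diameter, 75 mm high. Origin: centre of its underside.
- core_disc: Bystander: loose rock disc lying flat, 50 mm diameter, 25 mm high. Origin: centre of its underside.
There are look-alikes about, which are no part of the job. Of the things like the sled, leave any that is blue; of the rest the smaller one is meant.

How it is judged:
By the outcome, as a careful person would: the job done as asked, in the order asked, and still so for the second after the job is handed in, with the robot touching nothing.
It also fails if it takes over 72 s, if anything falls off the work surface, if the arm or the gripper's body presses on something with over 40 N, if the wrist force passes 120 N, or if a joint passes its speed limit or range.

## Working session

There is one attempt and no reset: what is moved stays moved. The work goes in short steps, Python scripts to look and compute and a tool call to move; the robot and the scene stay as the last step left them, time stands still between calls to the robot, and variables do not carry over. Pictures are saved under pics/ and viewed, about 8 in all and at most 12, crops included, and the job is handed in when it is done.

Besides the shell and the picture viewer there is one more tool, called after "Call:" in YAML: its name, and indented under it one key for each argument. apply_moves: Moves the arm, as the interface text tells. Its arguments: {"type":"object","properties":{"fingers":{"type":"array","items":{"type":"number"}},"dp":{"type":"array","items":{"type":"array","items":{"type":"number"}}},"yaw":{"type":"array","items":{"type":"number"}}},"required":["fingers","dp","yaw"]}

```bash
mkdir -p pics
cat > h.py <<'E'
from bench import *
import numpy as np, cv2
from scipy.spatial.transform import Rotation as R
def cam(name):
    s=read_state(); im=get_image(name)
    if name=="wrist":
        T=np.eye(4);T[:3,:3]=R.from_quat(s["ee_rot"]).as_matrix();T[:3,3]=s["position"]
        im["wfc"]=T@np.array(im["tool_from_camera"])
    else: im["wfc"]=np.linalg.inv(np.array(im["camera_from_world"]))
    return im
def ray(im,px):
    K=np.array(im["mtx"]);p=np.array(px,float).reshape(-1,1,2)
    u=cv2.undistortPoints(p,K,np.array([im["k1"],0,0,0.])).reshape(-1,2)
    d=np.c_[u,np.ones(len(u))]@im["wfc"][:3,:3].T
    return im["wfc"][:3,3],d
def onz(im,px,z):
    o,d=ray(im,px); t=(z-o[2])/d[:,2]
    return o+d*t[:,None]
def proj(im,P):
    c=np.linalg.inv(im["wfc"]);P=np.atleast_2d(np.array(P,float))
    rv=cv2.Rodrigues(c[:3,:3])[0]
    return cv2.projectPoints(P,rv,c[:3,3],np.array(im["mtx"]),np.array([im["k1"],0,0,0.]))[0].reshape(-1,2)
E
python3 - <<'E'
from h import *
s=read_state();print(s)
for n in("scene","side","wrist"):
    im=cam(n);cv2.imwrite(f"pics/{n}0.png",im["color"]);print(n,im["k1"],im["wfc"][:3,3].round(),im["wfc"][:3,2].round(2))
E
```

```text
{'clock': 0.0, 'joints': array([ 1.44359932e+00,  3.85521569e-01,  6.63030506e-03, -4.80419654e-04,
       -1.19400340e+00, -2.58601610e-01]), 'joint_vel': array([-2.19088476e-04,  2.12324195e-04, -9.11411403e-05,  1.32399715e-03,
        7.10678915e-05,  1.02945769e-03]), 'joint_efforts': array([-1.04286278e-04, -3.92285943e+01,  1.88402259e+01,  4.18636411e+00,
       -4.56016656e-03,  9.88057636e-08]), 'position': array([235.07661607, 578.87720813, 403.64681685]), 'ee_rot': array([ 9.81434991e-01, -1.91792094e-01, -1.53901135e-04,  1.06156423e-03]), 'contact_force': array([0.19220057, 0.11036667, 0.05698801]), 'wrist_torque': array([ 0.00055053, -0.00639688, -0.0325105 ]), 'gripper_width': 85.18401907167878}
scene 0.007809113382436423 [1057.  791. 1107.] [-0.36 -0.59 -0.72]
side 0.031665551316897904 [ 461. -791.  916.] [ 0.05  0.67 -0.74]
wrist -0.05263587422292411 [307. 550. 374.] [-0.28  0.11 -0.95]
```

View pics/scene0.png

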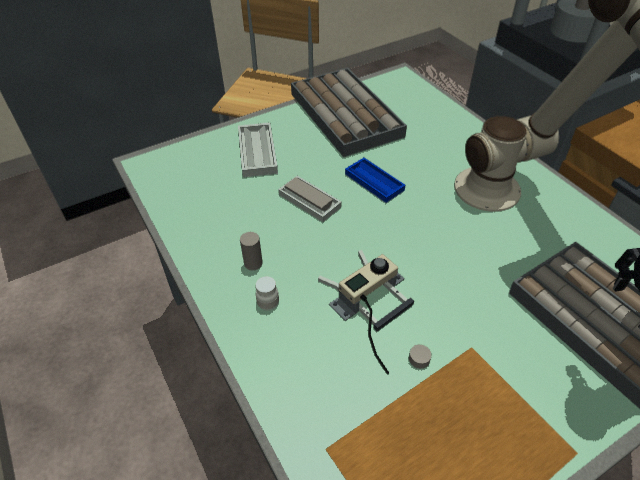

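View pics/side0.png

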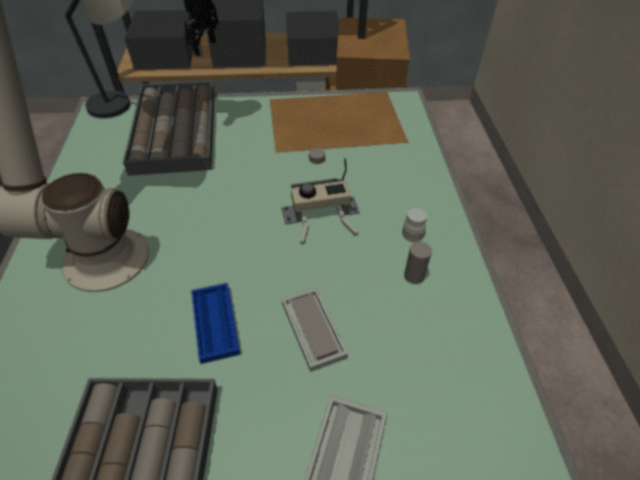

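The scene view shows the sled with the core at (310,197) and the bridge at (370,280). The side view has them at (314,328) and (322,195). The blue tray and the larger empty grey tray are look-alikes. Next I'll do a rough measurement and make an enlarged crop.

Run:
```python
from h import *
a=cam("scene");b=cam("side")
print("sled side",onz(b,[(283,303),(316,290),(346,355),(312,367)],24).round(0).tolist())
print("sled scene c",onz(a,[(310,194)],30).round(0).tolist())
print("key side",onz(b,[(308,189)],94).round(0).tolist(),"scene",onz(a,[(379,264)],94).round(0).tolist())
print("core,jar,disc",[onz(b,[p],z).round(0).tolist() for p,z in(((419,248),100),((417,215),75),((317,154),25))])
c1=cv2.resize(a["color"][170:330,270:430],None,fx=2.5*1.0,fy=2.5,interpolation=cv2.INTER_CUBIC)
c2=cv2.resize(b["color"][140:300,260:420],None,fx=2.5,fy=2.5,interpolation=cv2.INTER_CUBIC)
cv2.imwrite("pics/crop1.png",np.hstack([c1,c2]))
```

```text
sled side [[433.0, -179.0, 24.0], [509.0, -148.0, 24.0], [559.0, -316.0, 24.0], [488.0, -338.0, 24.0]]
sled scene c [[494.0, -235.0, 30.0]]
key side [[507.0, 119.0, 94.0]] scene [[510.0, 135.0, 94.0]]
core,jar,disc [[[746.0, -102.0, 100.0]], [[773.0, 27.0, 75.0]], [[546.0, 348.0, 25.0]]]
```

View pics/crop1.png

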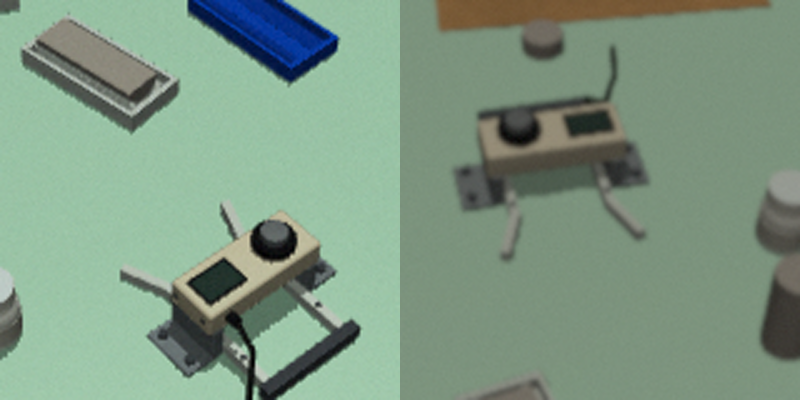

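The bridge's +y is close to world +y, with its middle near (542,125). The sled is near (497,-245), with its heading about 17° to the left of that. I'll take a close look at the portal from above, then at the sled.

Call:
apply_moves:
  fingers: [0.5,0.5,0.5,0.5,0.5,0.5,0.5,0.5,0.5,0.5]
  dp:
    - [2.75,-4.5,0]
    - [5.5,-9,0]
    - [8.25,-13.5,0]
    - [11,-18,0]
    - [13.75,-22.5,0]
    - [16.5,-27,0]
    - [19.25,-31.5,0]
    - [22,-36,0]
    - [24.75,-40.5,0]
    - [27.5,-45,0]
  yaw: [-7,-14,-21,-28,-35,-42,-49,-56,-62,-68]

```text
clock: 1.25
position: [496.4, 150.5, 404.5]
ee_rot: [-0.705, 0.709, 0.0, -0.0]
contact_force: [0.2, -0.0, -0.0]
gripper_width: 42.9
```

Call:
apply_moves:
  fingers: [0.5,0.5,0.5,0.5,0.5]
  dp:
    - [0,0,0]
    - [0,0,0]
    - [0,0,0]
    - [0,0,0]
    - [0,0,0]
  yaw: [0,0,0,0,0]

```text
clock: 1.75
position: [495.9, 151.6, 404.6]
ee_rot: [-0.706, 0.708, 0.0, 0.0]
contact_force: [0.6, -0.2, -0.3]
gripper_width: 42.8
```

Run:
```python
from h import *
import pickle
im=cam("wrist");pickle.dump({k:im[k] for k in("color","mtx","k1","wfc")},open("w1.pkl","wb"));cv2.imwrite("pics/w1.png",im["color"]);s=read_state();print(s["position"],s["joints"],s["gripper_width"],im["wfc"].round(2))
```

```text
[495.96629626 151.51933748 404.55286888] [ 6.09592856e-01  2.03758249e-01 -2.49936648e-01 -6.30145538e-04
 -1.11717250e+00 -6.12973264e-01] 42.6890562202673 [[-1.0000e+00  0.0000e+00  0.0000e+00  4.9509e+02]
 [ 0.0000e+00  9.5000e-01  3.1000e-01  7.4130e+01]
 [ 0.0000e+00  3.1000e-01 -9.5000e-01  3.7445e+02]
 [ 0.0000e+00  0.0000e+00  0.0000e+00  1.0000e+00]]
```

View pics/w1.png

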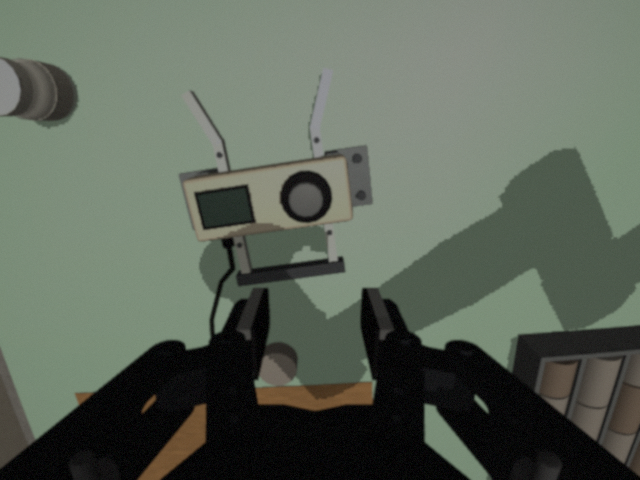

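Seen from above, the beam top has corners at about (183,180), (347,155), (353,222) and (198,241). The key is at (306,195), and the top front edge of the stop bar runs from (238,276) to (343,260).

Run:
```python
from h import *
import pickle
im=pickle.load(open("w1.pkl","rb"))
hsv=cv2.cvtColor(im["color"],cv2.COLOR_BGR2HSV);print([hsv[y,x].tolist() for x,y in((270,175),(306,195),(285,195),(260,225),(290,270),(290,250),(130,130))])
B=onz(im,[(183,180),(347,155),(353,222),(198,241)],72);print(B.round(1).tolist(),np.linalg.norm(B-np.roll(B,-1,0),axis=1).round(1))
print("beam c",B.mean(0).round(1))
g=cv2.cvtColor(im["color"],cv2.COLOR_BGR2GRAY)
m=(g<70).astype(np.uint8);m[:, :258]=0;m[:,350:]=0;m[:165]=0;m[228:]=0
c=max(cv2.findContours(m,0,2)[0],key=cv2.contourArea);print("housing",cv2.fitEllipse(c))
k=((g>75)&(np.hypot(*np.mgrid[-195:285,-306:334])<20)).astype(np.uint8);M=cv2.moments(k);kc=(M["m10"]/M["m00"],M["m01"]/M["m00"]);print("key",kc,onz(im,[kc],94).round(1))
S=onz(im,[(238,274),(343,258)],18);print("stop",S.round(1),np.linalg.norm(S[0]-S[1]))
G=onz(im,[(185,93),(222,145),(331,72),(321,125)],14);print("guide",G.round(1))
x=(B[0]+B[3]-B[1]-B[2])/2;print("portal yaw deg", np.degrees(np.arctan2(x[1],x[0])))
x=S[0]-S[1];print(np.degrees(np.arctan2(x[1],x[0])))
```

```text
[[34, 28, 145], [23, 11, 92], [30, 12, 22], [23, 55, 97], [105, 10, 51], [58, 40, 95], [55, 34, 144]]
[[613.3, 116.8, 72.0], [466.8, 95.8, 72.0], [459.7, 156.4, 72.0], [605.7, 174.5, 72.0]] [147.9  61.  147.1  58.2]
beam c [536.4 135.9  72. ]
housing ((305.61822509765625, 196.35061645507812), (50.07748794555664, 50.50962829589844), 176.350830078125)
key (305.47486772486775, 199.1137566137566) [[502.9 130.4  94. ]]
stop [[583.4 232.5  18. ]
 [463.4 213.1  18. ]] 121.64085599318315
guide [[624.4  38.1  14. ]
 [590.9  89.2  14. ]
 [478.9  20.2  14. ]
 [488.6  70.   14. ]]
portal yaw deg 7.64377238144651
9.204055268749874
```

Call:
apply_moves:
  fingers: [0.5,0.5,0.5,0.5,0.5,0.5,0.5,0.5,0.5,0.5]
  dp:
    - [0,-5,0]
    - [0,-10,0]
    - [0,-15,0]
    - [0,-20,0]
    - [0,-25,0]
    - [0,-30,0]
    - [0,-35,0]
    - [0,-40,0]
    - [0,-45,0]
    - [0,-45,0]
  yaw: [0,0,0,0,0,0,0,0,0,0]

```text
clock: 2.8
position: [495.8, -302.6, 403.8]
ee_rot: [-0.704, 0.71, 0.0, -0.001]
contact_force: [-0.1, 0.4, -0.6]
gripper_width: 42.8
```

Run:
```python
from h import *
import pickle
im=cam("wrist");pickle.dump({k:im[k] for k in("color","mtx","k1","wfc")},open("w2.pkl","wb"));cv2.imwrite("pics/w2.png",im["color"]);s=read_state();print(s["position"],s["joints"],s["joint_vel"].round(2))
```

```text
[ 495.81005467 -300.58119618  403.79088017] [-2.65827862e-01  3.09040986e-01 -1.07367586e-01 -2.63256918e-04
 -1.15592205e+00  2.58611797e-01] [ 0.06 -0.03 -0.03 -0.01 -0.   -0.01]
```

View pics/w2.png

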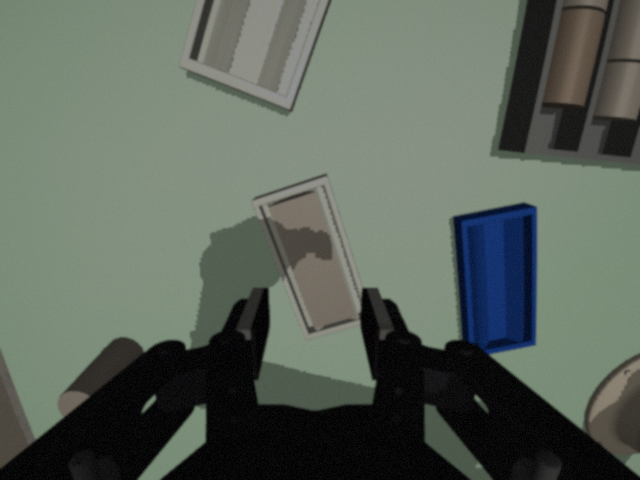

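The sled's rear corners are at (253,198) and (327,176) and its front-left corner is at (306,338). The other front corner is partly hidden by a finger.

Run:
```python
from h import *
import pickle
im=pickle.load(open("w2.pkl","rb"))
Q=onz(im,[(254,199),(327,176),(306,338)],24);print(Q.round(1))
print("w",np.linalg.norm(Q[0]-Q[1]),"l",np.linalg.norm(Q[0]-Q[2]))
for v in(Q[2]-Q[0],np.array([(Q[0]-Q[1])[1]*-1,(Q[0]-Q[1])[0]])): print("heading left of +y",np.degrees(np.arctan2(-v[0],v[1])))
print("rear mid",(Q[0]+Q[1])[:2]/2,"centre",((Q[1]+Q[2])/2).round(1))
# outer edges by line fit on mask: not green and bright
hsv=cv2.cvtColor(im["color"],cv2.COLOR_BGR2HSV)
print([hsv[y,x].tolist() for x,y in((265,200),(262,215),(230,180),(300,260),(345,250))])
m=((hsv[...,0]<48)|(hsv[...,1]<14)).astype(np.uint8);m[:,:245]=0;m[:,365:]=0;m[:165]=0;m[285:]=0
c=max(cv2.findContours(m,0,2)[0],key=cv2.contourArea);print(cv2.boundingRect(c),cv2.contourArea(c))
```

```text
[[ 558.3 -310.9   24. ]
 [ 481.9 -334.2   24. ]
 [ 506.5 -141.    24. ]]
w 79.90763910365504 l 177.65313850419506
heading left of +y 16.963049718166165
heading left of +y 16.940006629904143
rear mid [ 520.11912706 -322.5866959 ] centre [ 494.2 -237.6   24. ]
[[30, 16, 144], [27, 22, 106], [56, 26, 145], [18, 36, 106], [27, 19, 119]]
(252, 174, 110, 111) 7864.0
```

Run:
```python
from h import *
import pickle
im=pickle.load(open("w2.pkl","rb"));p=np.array([495.8,-300.6,403.8])
print(im["mtx"])
for off in(-11,0,11):
    o,d=ray(im,[(268,290),(362,290),(252,290),(377,290)]);t=(p[1]+off-o[1])/d[:,1];print(off,(o+d*t[:,None]-p).round(1).tolist())
print("blue",onz(im,[(455,215),(468,350)],24).round(0).tolist())
```

```text
[[338.75403764   0.         314.74076793]
 [  0.         338.75403764 237.60456582]
 [  0.           0.           1.        ]]
-11 [[20.1, -11.0, -167.2], [-22.0, -11.0, -166.5], [27.3, -11.0, -167.3], [-28.7, -11.0, -166.4]]
0 [[23.5, 0.0, -189.3], [-25.3, 0.0, -188.5], [31.9, 0.0, -189.4], [-33.1, 0.0, -188.3]]
11 [[26.9, 11.0, -211.3], [-28.6, 11.0, -210.4], [36.5, 11.0, -211.4], [-37.5, 11.0, -210.2]]
blue [[344.0, -292.0, 24.0], [306.0, -120.0, 24.0]]
```

Call:
apply_moves:
  fingers: [0,0,0,0,0,0,0,0,0,0]
  dp:
    - [-1,1,0]
    - [-2,2,-2]
    - [-3,3,-4]
    - [-4,4,-6]
    - [-5,5,-8]
    - [-6,5,-10]
    - [-7,5,-12]
    - [-8,5.1,-14]
    - [-8,5.1,-16]
    - [-8,5.1,-18]
  yaw: [-8,-16,-24,-32,-40,-48,-56,-64,-72,-81]

```text
clock: 3.85
position: [416.0, -248.1, 223.6]
ee_rot: [-0.077, 0.997, 0.001, 0.001]
contact_force: [0.6, 0.6, 0.1]
gripper_width: 85.2
```

Call:
apply_moves:
  fingers: [0,0,0]
  dp:
    - [0,0,0]
    - [0,0,0]
    - [0,0,0]
  yaw: [0,0,0]

```text
clock: 4.15
position: [416.8, -247.6, 224.8]
ee_rot: [-0.079, 0.997, 0.0, 0.002]
contact_force: [-0.1, -0.3, 0.4]
gripper_width: 85.5
```

Run:
```python
from h import *
im=cam("wrist");cv2.imwrite("pics/w3.png",im["color"]);s=read_state();print(s["position"],R.from_quat(s["ee_rot"]).as_matrix()[:2,0],s["gripper_width"],s["contact_force"])
```

```text
[ 416.64908596 -247.80214229  224.80176759] [-0.98779192 -0.15572943] 85.52031187843102 [ 0.82809794 -0.24185796 -0.04024079]
```

View pics/w3.png

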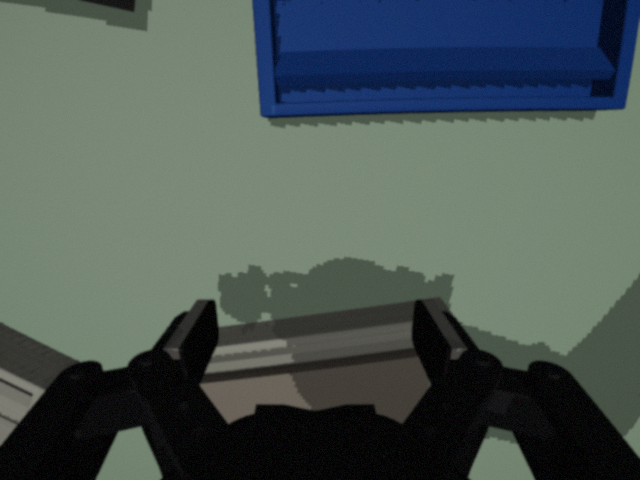

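Run:
```python
from h import *
im=cam("wrist");p=read_state()["position"];Rm=R.from_quat(read_state()["ee_rot"]).as_matrix()
def tl(P): return ((P-p)@Rm).round(1).tolist()
print("rim tool frame",tl(onz(im,[(225,346),(410,324)],24)),"foot",tl(onz(im,[(225,328),(420,300)],0)))
o,d=ray(im,[(210,300),(420,300)]);o2=(o-p)@Rm;d2=d@Rm;t=(11-o2[0])/d2[:,0];print("tip",(o2+d2*t[:,None]).round(1).tolist())
```

```text
rim tool frame [[-44.3, -52.4, 200.9], [-29.0, 56.5, 200.9]] foot [[-47.3, -58.6, 224.9], [-26.3, 69.2, 224.8]]
tip [[11.0, -42.6, 155.3], [11.0, 44.8, 155.5]]
```

The front of the left wall is 29 mm ahead of the tool axis, so the finger has about 18 mm of clearance. The open tips reach about 157 mm. I'll lower to TCP z≈166.

Call:
apply_moves:
  fingers: [0,0,0,0,0,0,0]
  dp:
    - [0,0,-2]
    - [0,0,-4]
    - [0,0,-5]
    - [0,0,-5.4]
    - [0,0,-5.7]
    - [0,0,-5.9]
    - [0,0,-5.9]
  yaw: [0,0,0,0,0,0,0]

```text
clock: 4.95
position: [416.7, -248.0, 166.0]
ee_rot: [-0.078, 0.997, 0.0, 0.002]
contact_force: [-0.7, -0.3, 0.5]
gripper_width: 85.6
```

Run:
```python
from h import *
s=read_state();p=s["position"];print(p,R.from_quat(s["ee_rot"]).as_matrix()[:2,0],s["contact_force"])
print("to go",np.array([536.1,-231.5])-p[:2])
```

```text
[ 416.67026169 -247.96350503  166.02922594] [-0.98788287 -0.15513551] [-0.67516589 -0.3036677   0.54918713]
to go [119.42973831  16.46350503]
```

Call:
apply_moves:
  fingers: [0,0,0,0,0,0,0,0,0,0]
  dp:
    - [0.5,0.07,0]
    - [1.1,0.15,0]
    - [1.7,0.23,0]
    - [2.3,0.32,0]
    - [2.9,0.4,0]
    - [3.5,0.48,0]
    - [4.1,0.57,0]
    - [4.7,0.65,0]
    - [5.3,0.73,0]
    - [5.9,0.81,0]
  yaw: [0,0,0,0,0,0,0,0,0,0]

```text
clock: 5.95
position: [472.5, -239.6, 165.1]
ee_rot: [-0.077, 0.997, 0.002, -0.003]
contact_force: [-8.5, -1.2, 5.1]
gripper_width: 85.7
```

Run:
```python
from h import *
s=read_state();p=s["position"];print(p,s["contact_force"])
print("to go",np.array([536.1,-231.5])-p[:2])
im=cam("side");cv2.imwrite("pics/s4.png",cv2.resize(im["color"][180:400,200:480],None,fx=2.5,fy=2.5))
```

```text
[ 472.54447301 -239.61572764  165.1227652 ] [-8.49124391 -1.20627633  5.13459939]
to go [63.55552699  8.11572764]
```

View pics/s4.png

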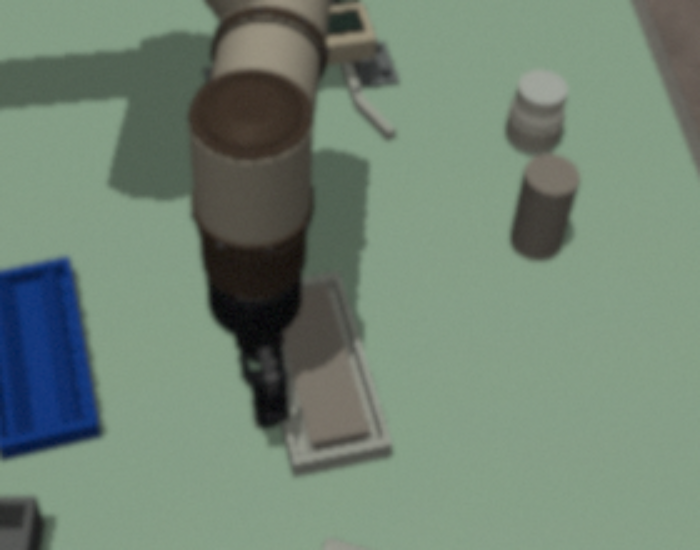

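The sled is moving evenly and still reads flat. I'll continue the sideways push.

Call:
apply_moves:
  fingers: [0,0,0,0,0,0,0,0,0,0]
  dp:
    - [0.6,0.08,0]
    - [1.3,0.17,0]
    - [2.0,0.26,0]
    - [2.7,0.35,0]
    - [3.4,0.44,0]
    - [4.1,0.52,0]
    - [4.8,0.6,0]
    - [5.5,0.7,0]
    - [6.0,0.76,0]
    - [6.35,0.8,0]
  yaw: [0,0,0,0,0,0,0,0,0,0]

```text
clock: 7.0
position: [535.1, -231.6, 164.5]
ee_rot: [-0.076, 0.997, 0.002, -0.006]
contact_force: [-9.2, -1.1, 6.7]
gripper_width: 85.7
```

Call:
apply_moves:
  fingers: [0,0,0,0,0,0,0,0,0,0]
  dp:
    - [0,0,0]
    - [-0.5,-0.1,0]
    - [-1.5,-0.2,0]
    - [-3,-0.4,0]
    - [-3,-0.4,3]
    - [-3,-0.4,7]
    - [-3,-2,12]
    - [-2,-4,17]
    - [-1,-7,21]
    - [1,-9,24]
  yaw: [0,0,0,0,0,0,8,16,24,32]

```text
clock: 8.0
position: [543.9, -322.4, 407.9]
ee_rot: [-0.351, 0.936, -0.0, -0.006]
contact_force: [1.6, 0.3, -0.4]
gripper_width: 85.7
```

Run:
```python
from h import *
s=read_state();p=s["position"];print(p,R.from_quat(s["ee_rot"]).as_matrix()[:2,0],s["contact_force"])
```

```text
[ 543.86456909 -322.3589909   407.87869198] [-0.75362897 -0.65721137] [ 1.56772301  0.31857632 -0.38468944]
```

Call:
apply_moves:
  fingers: [0.5,0.5,0.5,0.5,0.5,0.5,0.5,0.5,0.5,0.5]
  dp:
    - [0.8,-0.4,0]
    - [1.6,-0.8,0]
    - [2.4,-1.2,0]
    - [3.2,-1.6,0]
    - [4,-2,0]
    - [4.8,-2.4,0]
    - [5.6,-2.8,0]
    - [6.4,-3.3,0]
    - [6.4,-3.3,0]
    - [6.4,-3.3,0]
  yaw: [8,16,24,32,40,48,54,57.3,57.3,57.3]

```text
clock: 9.0
position: [607.5, -355.2, 407.4]
ee_rot: [0.756, -0.654, 0.003, 0.005]
contact_force: [-0.2, -0.3, -0.2]
gripper_width: 42.7
```

Run:
```python
from h import *
import pickle
im=cam("wrist");pickle.dump({k:im[k] for k in("color","mtx","k1","wfc")},open("w5.pkl","wb"));cv2.imwrite("pics/w5.png",im["color"]);s=read_state();print(s["position"],R.from_quat(s["ee_rot"]).as_matrix()[:2,0])
```

```text
[ 607.38999133 -355.21042036  407.70867369] [ 0.14472243 -0.98941779]
```

View pics/w5.png

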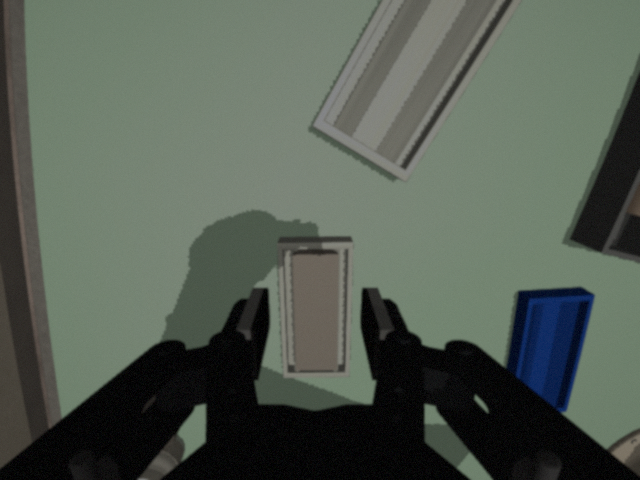

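The sled is now upright in the tool frame, with rear rim corners at (278,244) and (353,244) and front ones at (284,377) and (350,377). The big tray's nearest corner is at (405,180).

```bash
cat >> h.py <<'E'
PO=np.array([536.3,135.5]);PY=np.radians(8.3)
def port(P): 
    q=np.atleast_2d(P)[:,:2]-PO;c,s=np.cos(PY),np.sin(PY)
    return np.c_[q@[c,s],q@[-s,c]]
E
python3 - <<'E'
from h import *
import pickle
im=pickle.load(open("w5.pkl","rb"));s=read_state()
C=onz(im,[(278,244),(353,244),(284,377),(350,377)],24);Q=port(C);print(Q.round(1).tolist())
print("centre",Q.mean(0),"heading rel portal deg (left+)",np.degrees(np.arctan2(-(Q[2]+Q[3]-Q[0]-Q[1])[0],(Q[2]+Q[3]-Q[0]-Q[1])[1])))
t=R.from_quat(s["ee_rot"]).as_matrix()[:2,0];print("tool portal",port(s["position"]),"tool yaw",np.degrees(np.arctan2(t[1],t[0]))+90)
print("tray",port(onz(im,[(405,180),(312,125)],24)).round(0).tolist())
E
```

```text
[[38.0, -456.4], [-44.6, -456.4], [36.3, -278.8], [-47.4, -278.6]]
centre [  -4.44622486 -367.54083206] heading rel portal deg (left+) 0.7257450942694709
tool portal [[-4.91712313e-01 -4.95832897e+02]] tool yaw 8.321657925528413
tray [[-97.0, -527.0], [0.0, -581.0]]
```

Call:
apply_moves:
  fingers: [0.5,0.5,0.5,0.5,0.5,0.5,0.5,0.5,0.5,0.5]
  dp:
    - [0,0,-4]
    - [0,0,-8]
    - [0,0,-12]
    - [-0.3,0,-16]
    - [-0.3,0,-19]
    - [-0.3,0,-21]
    - [-0.3,0,-22.5]
    - [-0.3,0,-23.1]
    - [-0.3,0,-23.4]
    - [-0.3,0,-23.4]
  yaw: [0,0,0,-1,-1,-1,-1,-1,-1,-1]

```text
clock: 10.05
position: [604.7, -355.3, 174.6]
ee_rot: [0.751, -0.66, 0.003, 0.005]
contact_force: [-0.1, 0.2, -0.4]
gripper_width: 42.6
```

Call:
apply_moves:
  fingers: [0.5,0.5,0.5,0.5,0.5,0.5,0.5,0.5,0.5,0.5]
  dp:
    - [-0.09,0.6,0]
    - [-0.2,1.4,0]
    - [-0.3,2.1,0]
    - [-0.38,2.6,0]
    - [-0.45,3.1,0]
    - [-0.53,3.7,0]
    - [-0.62,4.4,0]
    - [-0.71,5.1,0]
    - [-0.79,5.8,0]
    - [-0.88,6.5,0]
  yaw: [0,0,0,0,0,0,0,0,0,0]

```text
clock: 11.05
position: [596.2, -290.8, 175.2]
ee_rot: [0.751, -0.66, 0.005, 0.005]
contact_force: [-0.0, -4.6, -0.6]
gripper_width: 42.7
```

Run:
```python
from h import *
s=read_state();t=R.from_quat(s["ee_rot"]).as_matrix()[:2,0];print(s["position"],port(s["position"]),"rel yaw",np.degrees(np.arctan2(t[1],t[0]))+90-8.3,s["contact_force"])
```

```text
[ 596.23912289 -290.78992659  175.16058441] [[  -2.22628646 -430.47746005]] rel yaw -0.970066905570949 [-0.01515403 -4.57583326 -0.55593   ]
```

Call:
apply_moves:
  fingers: [0.5,0.5,0.5,0.5,0.5,0.5,0.5,0.5,0.5,0.5]
  dp:
    - [-0.12,0.9,0]
    - [-0.26,2.0,0]
    - [-0.4,3.2,0]
    - [-0.56,4.4,0]
    - [-0.72,5.6,0]
    - [-0.87,6.8,0]
    - [-1.02,8.0,0]
    - [-1.16,9.1,0]
    - [-1.28,10.0,0]
    - [-1.37,10.7,0]
  yaw: [0,0,0,0,0,0,0,0,0,0]

```text
clock: 12.05
position: [582.4, -182.9, 175.2]
ee_rot: [0.751, -0.66, 0.005, 0.005]
contact_force: [0.4, -5.1, -0.7]
gripper_width: 42.8
```

Run:
```python
from h import *
import pickle
s=read_state();t=R.from_quat(s["ee_rot"]).as_matrix()[:2,0];print(s["position"],port(s["position"]),"rel yaw",np.degrees(np.arctan2(t[1],t[0]))+90-8.3,s["contact_force"])
a=cam("scene");b=cam("side");w=cam("wrist");pickle.dump([{k:i[k] for k in("color","mtx","k1","wfc")} for i in(a,b,w)],open("m6.pkl","wb"))
c1=cv2.resize(a["color"][170:330,270:430],(400,400),interpolation=cv2.INTER_CUBIC)
c2=cv2.resize(b["color"][160:320,250:410],(400,400),interpolation=cv2.INTER_CUBIC)
cv2.imwrite("pics/m6.png",np.hstack([c1,c2]))
```

```text
[ 582.41048358 -182.8804246   175.21808253] [[  -0.33267592 -321.70197511]] rel yaw -0.9479538825270346 [ 0.41445299 -5.10093917 -0.72928052]
```

View pics/m6.png

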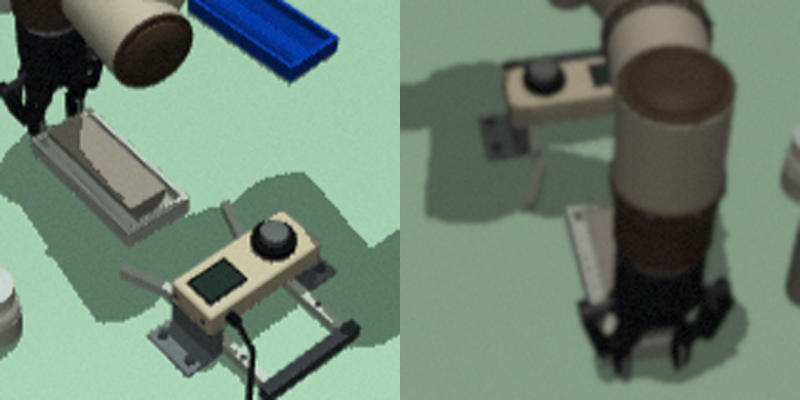

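Run:
```python
from h import *
import pickle
a,b,w=pickle.load(open("m6.pkl","rb"))
f=lambda L:[(270+x/2.5-.3,170+y/2.5-.3) for x,y in L]
print("front rim",port(onz(a,f([(130,232),(188,198)]),24)).round(1).tolist())
print("front foot",port(onz(a,f([(130,245),(189,209)]),0)).round(1).tolist())
print("flare tips mid",port(onz(a,f([(122,272),(224,206)]),14)).round(1).tolist())
print("stop ends(near side top)",port(onz(a,f([(262,388),(345,325)]),18)).round(1).tolist())
print("key",port(onz(a,f([(274,232)]),94)))
```

```text
front rim [[42.7, -136.5], [-36.0, -133.6]]
front foot [[41.6, -138.2], [-40.6, -136.4]]
flare tips mid [[78.1, -106.4], [-64.5, -106.4]]
stop ends(near side top) [[65.3, 92.2], [-49.5, 90.8]]
key [[-30.44118007   0.30073709]]
```

Call:
apply_moves:
  fingers: [0.5,0.5,0.5,0.5,0.5,0.5,0.5,0.5,0.5,0.5]
  dp:
    - [-0.06,0.5,0]
    - [-0.15,1.2,0]
    - [-0.24,2.0,0]
    - [-0.34,2.8,0]
    - [-0.43,3.6,0]
    - [-0.53,4.4,0]
    - [-0.62,5.2,0]
    - [-0.72,6.0,0]
    - [-0.81,6.8,0]
    - [-0.88,7.4,0]
  yaw: [0,0,0,0,0,0,0,0,0,0]

```text
clock: 13.2
position: [573.4, -108.1, 175.2]
ee_rot: [0.751, -0.66, 0.004, 0.005]
contact_force: [0.8, -5.3, -1.3]
gripper_width: 42.8
```

Run:
```python
from h import *
import pickle
s=read_state();t=R.from_quat(s["ee_rot"]).as_matrix()[:2,0];print(s["position"],port(s["position"]),"rel yaw",np.degrees(np.arctan2(t[1],t[0]))+90-8.3,s["contact_force"],s["wrist_torque"])
a=cam("scene");w=cam("wrist");pickle.dump([{k:i[k] for k in("color","mtx","k1","wfc")} for i in(a,w)],open("m7.pkl","wb"))
c1=cv2.resize(a["color"][190:330,290:430],(400,400),interpolation=cv2.INTER_CUBIC)
cv2.imwrite("pics/m7.png",np.hstack([c1,cv2.resize(w["color"],(400,300))[:, :].copy() if 0 else cv2.copyMakeBorder(cv2.resize(w["color"],(400,300)),0,100,0,0,0)]))
```

```text
[ 573.4279392  -108.06469831  175.16089287] [[   1.57897879 -246.37319854]] rel yaw -0.9216320243767235 [ 0.78541759 -5.27541585 -1.28942113] [-1.37107368 -0.17439062  0.05465034]
```

View pics/m7.png

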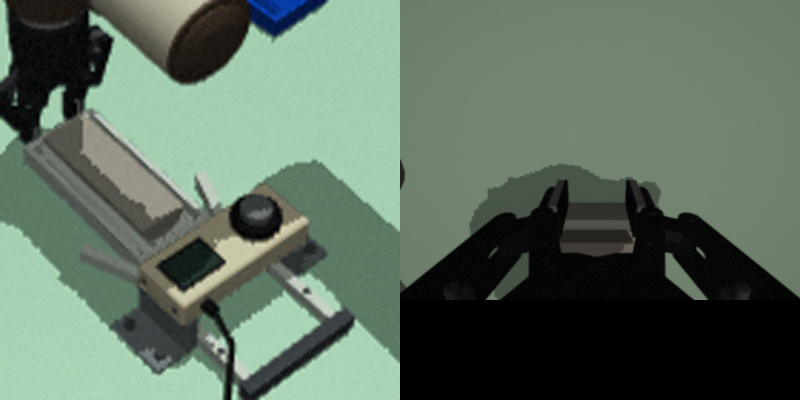

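The nose has entered the mouth, centred between the flares. I'll continue and straighten the last degree.

Call:
apply_moves:
  fingers: [0.5,0.5,0.5,0.5,0.5,0.5,0.5,0.5,0.5,0.5]
  dp:
    - [-0.09,0.7,0]
    - [-0.19,1.5,0]
    - [-0.29,2.3,0]
    - [-0.39,3.1,0]
    - [-0.5,3.9,0]
    - [-0.6,4.7,0]
    - [-0.7,5.5,0]
    - [-0.8,6.3,0]
    - [-0.9,7.1,0]
    - [-0.99,7.8,0]
  yaw: [0.1,0.2,0.3,0.4,0.5,0.5,0.6,0.6,0.7,0.7]

```text
clock: 14.3
position: [563.3, -29.5, 175.1]
ee_rot: [0.755, -0.655, 0.004, 0.005]
contact_force: [0.7, -4.9, -0.2]
gripper_width: 42.8
```

Run:
```python
from h import *
s=read_state();t=R.from_quat(s["ee_rot"]).as_matrix()[:2,0];print(s["position"],port(s["position"]),"rel yaw",np.degrees(np.arctan2(t[1],t[0]))+90-8.3,s["contact_force"],s["wrist_torque"])
```

```text
[563.28133365 -29.53227991 175.10701999] [[   2.8752925  -167.19861983]] rel yaw -0.2101781942259784 [ 0.68314832 -4.8928668  -0.18954348] [-1.41262465 -0.24337743  0.06365754]
```

Call:
apply_moves:
  fingers: [0.5,0.5,0.5,0.5,0.5,0.5,0.5,0.5,0.5,0.5]
  dp:
    - [-0.08,0.6,0]
    - [-0.17,1.3,0]
    - [-0.26,2.0,0]
    - [-0.36,2.7,0]
    - [-0.45,3.4,0]
    - [-0.54,4.0,0]
    - [-0.62,4.5,0]
    - [-0.68,4.9,0]
    - [-0.72,5.2,0]
    - [-0.76,5.4,0]
  yaw: [0,0,0,0.1,0.1,0.2,0.2,0.2,0.2,0.2]

```text
clock: 15.3
position: [555.5, 24.5, 175.1]
ee_rot: [0.756, -0.654, 0.004, 0.005]
contact_force: [1.6, -5.3, 0.4]
gripper_width: 42.6
```

Call:
apply_moves:
  fingers: [0.5,0.5,0.5]
  dp:
    - [-0.03,0.2,0]
    - [-0.06,0.4,0]
    - [-0.09,0.6,0]
  yaw: [0,0,0]

```text
clock: 15.6
position: [554.4, 30.2, 175.2]
ee_rot: [0.756, -0.654, 0.004, 0.005]
contact_force: [0.8, -5.4, 1.1]
gripper_width: 42.5
```

Run:
```python
from h import *
s=read_state();t=R.from_quat(s["ee_rot"]).as_matrix()[:2,0];print(s["position"],port(s["position"]),"rel yaw",np.degrees(np.arctan2(t[1],t[0]))+90-8.3,s["contact_force"],s["wrist_torque"])
```

```text
[554.42161865  30.2431895  175.15938868] [[   2.7373357  -106.77029649]] rel yaw -0.04366425211340541 [ 0.79074759 -5.39885897  1.07013284] [-1.48135446 -0.32113211  0.03668615]
```

Next come small steps until the stop takes up the push.

Call:
apply_moves:
  fingers: [0.5,0.5,0.5]
  dp:
    - [-0.03,0.2,0]
    - [-0.06,0.4,0]
    - [-0.08,0.55,0]
  yaw: [0,0,0]

```text
clock: 15.9
position: [553.4, 35.6, 175.2]
ee_rot: [0.756, -0.655, 0.003, 0.006]
contact_force: [1.3, -5.4, 0.4]
gripper_width: 43.0
```

Call:
apply_moves:
  fingers: [0.5,0.5]
  dp:
    - [-0.02,0.15,0]
    - [-0.04,0.3,0]
  yaw: [0,0]

```text
clock: 16.1
position: [552.9, 37.7, 175.2]
ee_rot: [0.756, -0.655, 0.003, 0.007]
contact_force: [4.2, -16.5, -0.6]
gripper_width: 42.3
```

Call:
apply_moves:
  fingers: [0.5,0.5]
  dp:
    - [-0.02,0.15,0]
    - [-0.04,0.25,0]
  yaw: [0,0]

```text
clock: 16.3
position: [552.9, 38.2, 175.2]
ee_rot: [0.756, -0.655, 0.004, 0.008]
contact_force: [7.0, -20.4, -2.4]
gripper_width: 42.6
```

The stop has been met: force rose from 5 to 20 N at tool y ≈ -99, with about -101 expected. To square the front end against the bar without the tool's yaw imposing an angle, I'll back off, shut the fingers and press once at the middle of the rear wall.

Call:
apply_moves:
  fingers: [0.5,0.5,0.5,1,1,1,1,1,1,1]
  dp:
    - [0.1,-0.7,0]
    - [0.2,-1.5,0]
    - [0.2,-1.5,0.6]
    - [0.2,-1.5,0.6]
    - [0.2,-1.5,0.6]
    - [0.2,-1.5,0.6]
    - [0.2,-1.5,0.6]
    - [0.2,-1.5,0.6]
    - [0.2,-1.5,0.6]
    - [0.2,-1.5,0.6]
  yaw: [0,0,0,0,0,0,0,0,0,0]

```text
clock: 17.3
position: [554.9, 23.2, 181.2]
ee_rot: [0.756, -0.655, 0.004, 0.008]
contact_force: [0.0, -0.0, 0.0]
gripper_width: -0.1
```

Call:
apply_moves:
  fingers: [1,1,1,1,1,1,1]
  dp:
    - [-0.07,0.5,0]
    - [-0.13,0.9,0]
    - [-0.17,1.2,0]
    - [-0.2,1.4,0]
    - [-0.22,1.55,0]
    - [-0.24,1.7,0]
    - [-0.26,1.8,0]
  yaw: [0,0,0,0,0,0,0]

```text
clock: 18.0
position: [552.8, 38.8, 181.2]
ee_rot: [0.756, -0.655, 0.005, 0.01]
contact_force: [7.3, -20.7, -1.6]
gripper_width: 0.2
```

Run:
```python
from h import *
s=read_state();t=R.from_quat(s["ee_rot"]).as_matrix()[:2,0];print(s["position"],port(s["position"]),"rel yaw",np.degrees(np.arctan2(t[1],t[0]))+90-8.3,s["contact_force"],s["wrist_torque"])
```

```text
[552.75807059  38.84635571 181.20989981] [[  2.33313238 -98.01709818]] rel yaw -0.09825986382370289 [  7.29403022 -20.72573713  -1.620969  ] [-5.46746788 -1.99028381  0.03276353]
```

The shut fingers took up only a further 0.6 mm, so the sled is seated. I'll back off, rise and go over the key.

Call:
apply_moves:
  fingers: [1,1,1,1,1,1,1,1,1,1]
  dp:
    - [0.1,-0.6,0]
    - [0.3,-2,0]
    - [0.4,-3,0]
    - [0.4,-3,4]
    - [0.4,-3,8.5]
    - [0.4,-3,13]
    - [0.4,-3,17.5]
    - [-1,0,22]
    - [-3,4.5,22]
    - [-4.8,9.5,22]
  yaw: [0,0,0,0,0,0,0,0,0,0]

```text
clock: 19.0
position: [506.1, 128.4, 403.6]
ee_rot: [0.755, -0.656, 0.006, 0.007]
contact_force: [0.0, 1.4, -1.4]
gripper_width: -0.1
```

Call:
apply_moves:
  fingers: [1,1,1,1]
  dp:
    - [0,0,0]
    - [0,0,0]
    - [0,0,0]
    - [0,0,0]
  yaw: [0,0,0,0]

```text
clock: 19.4
position: [506.4, 127.2, 403.1]
ee_rot: [0.754, -0.656, 0.005, 0.008]
contact_force: [0.1, -1.0, -0.1]
gripper_width: -0.0
```

Run:
```python
from h import *
import pickle
s=read_state();t=R.from_quat(s["ee_rot"]).as_matrix()[:2,0];print(s["position"],port(s["position"]),"rel yaw",np.degrees(np.arctan2(t[1],t[0]))+90-8.3)
w=cam("wrist");a=cam("scene");pickle.dump([{k:i[k] for k in("color","mtx","k1","wfc")} for i in(a,w)],open("m8.pkl","wb"))
c1=cv2.resize(a["color"][180:340,280:440],(400,400),interpolation=cv2.INTER_CUBIC)
c2=cv2.resize(w["color"][20:340,160:480],(400,400),interpolation=cv2.INTER_CUBIC)
cv2.imwrite("pics/m8.png",np.hstack([c1,c2]))
```

```text
[506.44956279 127.2062555  403.14942543] [[-30.73503089  -3.89777835]] rel yaw -0.3566629033727118
```

View pics/m8.png

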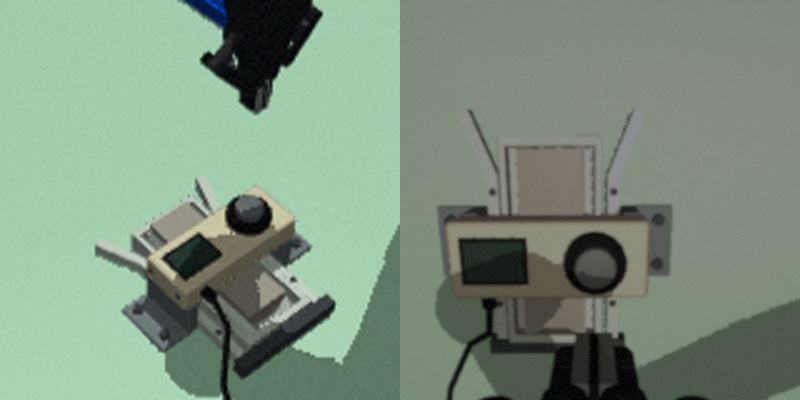

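The sled stands under the beam, centred between the guides, with its front at the stop bar and the core inside. In the wrist view the key is at about (318,230).

Run:
```python
from h import *
import pickle
a,w=pickle.load(open("m8.pkl","rb"));s=read_state();p=s["position"];Rm=R.from_quat(s["ee_rot"]).as_matrix()
g=cv2.cvtColor(w["color"],cv2.COLOR_BGR2GRAY)
m=(g<45).astype(np.uint8);m[:200]=0;m[258:]=0;m[:,:288]=0;m[:,346:]=0
c=max(cv2.findContours(m,0,2)[0],key=cv2.contourArea);e=cv2.fitEllipse(c);print("housing",e,"at 88",onz(w,[e[0]],88).round(1))
k=((g>50)&(np.hypot(*np.mgrid[-230:250,-318:322])<19)).astype(np.uint8);M=cv2.moments(k);kc=(M["m10"]/M["m00"],M["m01"]/M["m00"]);K=onz(w,[kc],94)[0];print("key",kc,K.round(1),"area diam px",2*np.sqrt(M["m00"]/np.pi))
tip=p+Rm@[0,0,173];print("tip world",tip.round(1),"proj wrist",proj(w,tip),"scene",proj(a,tip),"tilt",Rm[:2,2])
print("key scene",onz(a,[(280+248/2.5,180+207/2.5)],94))
f=lambda L:[(160+(x)*.8,20+y*.8) for x,y in L]
print("sled rear rim",port(onz(w,f([(98,138),(203,137)]),24)).round(1).tolist(),"stop",port(onz(w,f([(90,345),(225,340)]),18)).round(1).tolist())
for r in range(285,330,10): print(r,g[r,300:335].tolist())
```

```text
housing ((315.56024169921875, 230.5602264404297), (48.03234100341797, 48.499755859375), 12.343572616577148) at 88 [[503.6 128.7  88. ]]
key (316.3548872180451, 231.69624060150375) [503. 128.  94.] area diam px 29.098183744847088
tip world [506.2 124.1 230.2] proj wrist [[313.45413897 301.23229708]] scene [[381.54975487 222.26620672]] tilt [-0.00168872 -0.01857454]
key scene [[506.90333063 132.06627971  94.        ]]
sled rear rim [[42.5, -87.9], [-40.9, -88.0]] stop [[63.9, 95.9], [-61.7, 91.5]]
285 [84, 93, 96, 98, 100, 97, 100, 96, 82, 68, 55, 53, 48, 46, 51, 69, 98, 113, 124, 120, 117, 105, 106, 94, 89, 100, 115, 122, 124, 129, 137, 138, 139, 136, 118]
295 [45, 45, 42, 37, 42, 41, 41, 45, 41, 40, 36, 22, 11, 2, 4, 3, 6, 12, 21, 35, 38, 45, 49, 46, 47, 49, 44, 44, 48, 47, 48, 47, 46, 47, 47]
305 [36, 39, 40, 41, 43, 43, 39, 42, 43, 42, 39, 27, 16, 2, 5, 2, 6, 14, 18, 30, 39, 45, 41, 43, 40, 40, 40, 39, 40, 45, 38, 31, 19, 11, 1]
315 [39, 40, 43, 43, 42, 40, 42, 42, 36, 36, 33, 21, 9, 7, 5, 3, 8, 3, 17, 28, 36, 38, 39, 35, 42, 43, 42, 41, 42, 40, 42, 36, 30, 18, 0]
325 [41, 41, 45, 41, 44, 40, 44, 43, 45, 39, 32, 15, 1, 9, 1, 15, 0, 8, 11, 25, 38, 41, 43, 43, 46, 41, 42, 42, 41, 44, 42, 39, 34, 29, 20]
```

Three estimates put the key at about (504.8, 130.5), agreeing within 3 mm. The tip is at (506.2, 124.1), so I'll shift it by (-1.4, +6.4) mm and go down to just above the key.

Call:
apply_moves:
  fingers: [1,1,1,1,1,1,1,1]
  dp:
    - [-0.14,0.64,0]
    - [-0.14,0.64,-3]
    - [-0.14,0.64,-6]
    - [-0.14,0.64,-9]
    - [-0.14,0.64,-11]
    - [-0.14,0.64,-12]
    - [-0.14,0.64,-12.5]
    - [-0.14,0.64,-12.5]
  yaw: [0,0,0,0,0,0,0,0]

```text
clock: 20.3
position: [505.4, 133.8, 278.2]
ee_rot: [0.754, -0.656, 0.006, 0.008]
contact_force: [-0.7, 0.8, -0.3]
gripper_width: 0.3
```

Run:
```python
from h import *
s=read_state();p=s["position"];Rm=R.from_quat(s["ee_rot"]).as_matrix();print(p,"tip",p+Rm@[0,0,173],s["contact_force"])
a=cam("scene");b=cam("side");w=cam("wrist")
c=[cv2.resize(x,(266,400),interpolation=cv2.INTER_CUBIC) for x in(a["color"][220:300,350:403],b["color"][150:230,285:338],w["color"][150:390,240:400])]
cv2.imwrite("pics/m9.png",np.hstack(c));tip=p+Rm@[0,0,173];print(proj(a,tip),proj(b,tip),proj(w,tip))
```

```text
[505.3523975  133.75763538 278.18007145] tip [505.05957784 130.51480465 105.2107149 ] [-0.7295229   0.84015676 -0.27122517]
[[379.76602912 259.15688261]] [[307.10028578 182.67861256]] [[314.7280104  299.75455585]]
```

View pics/m9.png

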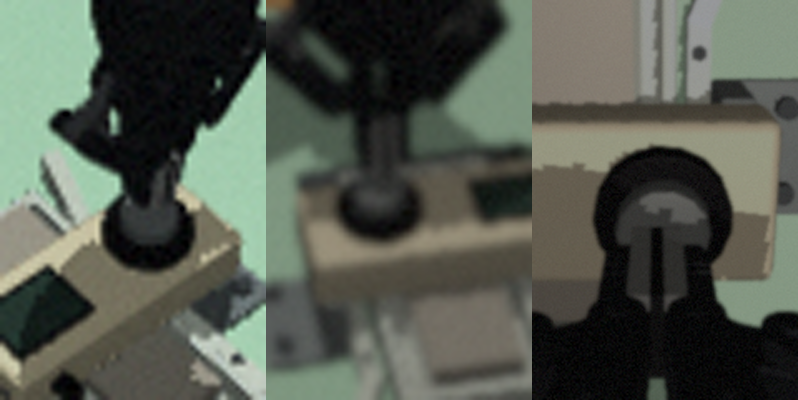

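The shut tips stand over the key in all three views, about 1–2 mm to the +x side. I'll make one numeric check and then press.

Run:
```python
from h import *
w=cam("wrist");g=cv2.cvtColor(w["color"],cv2.COLOR_BGR2GRAY)
for z in(84,90,94): print(z,onz(w,[(318.6-1.5,277)],z).round(1))
print("front/back rim", onz(w,[(318,150+147*.6)],88).round(1), onz(w,[(240+63*.6,277),(240+200*.6,277)],88).round(1))
```

```text
84 [[504.1 127.9  84. ]]
90 [[504.5 125.3  90. ]]
94 [[504.8 123.6  94. ]]
front/back rim [[506.9 105.3  88. ]] [[524.6 129.   88. ]
 [482.3 123.1  88. ]]
```

Call:
apply_moves:
  fingers: [1,1,1,1]
  dp:
    - [-0.1,0,0]
    - [-0.12,0,-0.4]
    - [-0.12,0,-0.8]
    - [-0.12,0,-0.9]
  yaw: [0,0,0,0]

```text
clock: 20.9
position: [504.0, 133.7, 269.6]
ee_rot: [0.754, -0.656, 0.006, 0.007]
contact_force: [-0.4, 0.3, 0.6]
gripper_width: -0.1
```

Call:
apply_moves:
  fingers: [1,1,1]
  dp:
    - [0,-0.15,-0.1]
    - [0,-0.15,-0.3]
    - [0,-0.15,-0.4]
  yaw: [0,0,0]

```text
clock: 21.2
position: [504.0, 132.1, 265.6]
ee_rot: [0.754, -0.656, 0.006, 0.007]
contact_force: [-0.3, -0.5, 2.5]
gripper_width: 0.1
```

Call:
apply_moves:
  fingers: [1,1]
  dp:
    - [0,0,-0.1]
    - [0,0,-0.2]
  yaw: [0,0]

```text
clock: 21.4
position: [503.9, 132.1, 263.8]
ee_rot: [0.754, -0.656, 0.006, 0.007]
contact_force: [-0.6, -0.7, 2.7]
gripper_width: 0.1
```

Call:
apply_moves:
  fingers: [1,1]
  dp:
    - [0,0,-0.1]
    - [0,0,-0.2]
  yaw: [0,0]

```text
clock: 21.6
position: [503.9, 132.1, 262.0]
ee_rot: [0.754, -0.656, 0.006, 0.007]
contact_force: [-1.9, -0.5, 4.1]
gripper_width: 0.0
```

Call:
apply_moves:
  fingers: [1,1]
  dp:
    - [0,0,-0.1]
    - [0,0,-0.2]
  yaw: [0,0]

```text
clock: 21.8
position: [504.0, 132.2, 261.3]
ee_rot: [0.755, -0.656, 0.006, 0.007]
contact_force: [-5.3, -0.0, 17.0]
gripper_width: -0.0
```

The force went from 2.5 to 4.1 N over the travel and then jumped to 17 N, which means the key has bottomed. I'll hold briefly, then lift away.

Call:
apply_moves:
  fingers: [1,1,1]
  dp:
    - [0,0,-0.1]
    - [0,0,-0.1]
    - [0,0,-0.1]
  yaw: [0,0,0]

```text
clock: 22.1
position: [503.9, 132.2, 261.4]
ee_rot: [0.755, -0.656, 0.006, 0.007]
contact_force: [-3.9, 0.1, 11.1]
gripper_width: -0.1
```

Call:
apply_moves:
  fingers: [1,1,1,1,1,1,1,1,1,1]
  dp:
    - [0,0,0.3]
    - [0,0,0.8]
    - [0,0,2]
    - [0,0,4]
    - [0,0,7]
    - [0,0,10]
    - [0,0,13]
    - [0,0,15]
    - [0,0,15]
    - [0,0,15]
  yaw: [0,0,0,0,0,0,0,0,0,0]

```text
clock: 23.1
position: [503.6, 132.1, 411.4]
ee_rot: [0.755, -0.656, 0.006, 0.007]
contact_force: [-0.2, 0.0, -0.2]
gripper_width: -0.3
```

Run:
```python
from h import *
import pickle
s=read_state();print(s["clock"],s["position"],s["contact_force"],s["joint_vel"].round(3))
a0,_=pickle.load(open("m8.pkl","rb"));a=cam("scene");w=cam("wrist");cv2.imwrite("pics/end.png",a["color"])
# sled edges/bridge/bystanders unchanged vs. picture after the push (scene, outside arm)
d=cv2.absdiff(cv2.GaussianBlur(a["color"],(3,3),0),cv2.GaussianBlur(a0["color"],(3,3),0)).max(2)
for n,(x0,x1,y0,y1) in dict(bridge=(310,420,245,335),key=(368,392,252,276),whole=(235,270,230,275),jar=(250,285,275,312),disc=(405,435,342,370),tray=(235,280,120,178)).items(): print(n,int((d[y0:y1,x0:x1]>40).sum()))
g=cv2.cvtColor(w["color"],cv2.COLOR_BGR2GRAY)
print("z now",s["position"][2])
```

```text
23.1 [503.63816725 132.1232252  411.40998971] [-0.1548534   0.01920789 -0.16374904] [-0.001  0.02  -0.031 -0.003  0.001 -0.001]
bridge 73
key 13
whole 0
jar 0
disc 0
tray 0
z now 411.4099897090786
```

Run:
```python
from h import *
import pickle
a0,w0=pickle.load(open("m8.pkl","rb"));a=cam("scene");w=cam("wrist")
d=cv2.absdiff(a["color"],a0["color"]).max(2)[245:335,310:420];y,x=np.where(d>40);print("diff at",np.c_[x+310,y+245][::8].tolist())
# rear rim row along the sled's middle, same world x: bench->wall brightness step
for im in(w0,w):
    g=cv2.cvtColor(im["color"],cv2.COLOR_BGR2GRAY).astype(float)
    L=PO+np.array([[0,0]]);c,s=np.cos(PY),np.sin(PY)
    ys=np.arange(-110,-75,0.5);res=[]
    for px in(-25,-10,5,20):
        P=np.c_[PO[0]+px*c-ys*s,PO[1]+px*s+ys*c,np.full(len(ys),24)]
        q=proj(im,P).astype(np.float32);v=cv2.remap(g.astype(np.float32),q[:,0],q[:,1],1).ravel()
        v=np.convolve(v,np.ones(4)/4,"valid");res.append(ys[np.argmax(np.abs(v[4:]-v[:-4]))+4])
    print("rear step portal y",res)
```

```text
diff at [[383, 262], [379, 264], [390, 271], [373, 274], [364, 276], [351, 290], [349, 292], [383, 293], [385, 298], [348, 315], [400, 320], [405, 322], [411, 323], [417, 324], [419, 325], [348, 330]]
rear step portal y [np.float64(-82.0), np.float64(-82.0), np.float64(-82.0), np.float64(-82.0)]
rear step portal y [np.float64(-82.0), np.float64(-82.0), np.float64(-82.0), np.float64(-82.0)]
```

```bash
python3 -c "
from bench import *
print(job_done())"
```

```text
the job is handed in; nothing more can be done
None
```

The sled is home against the stop bar under the bridge, the start key was pressed to the bottom and let go, and the job is handed in at about 23 s of robot time.

**What I did**
- I pushed the sled sideways with open fingers on its left wall until it lined up with the bridge.
- I then pushed it from behind with two fingers, through the flare and under the beam. A last press used shut fingers at the middle of its rear wall.
- I pressed the key with the shut fingertips and lifted clear.

**What the checks showed**
- **Sled:** The push force rose from about 5 N to 20 N at the stop. Pressing again at the middle moved the tool only 0.6 mm further. The picture after that push shows the sled centred between the guides with the core in its cradle, and the rear edge had not moved after the key press.
- **Key:** The force rose from 2.5 N to 4.1 N, then jumped to 17 N after about 6 mm of travel, so it bottomed. I judged its spring-back only from the key area in the scene picture, which matched the picture before pressing apart from a few pixels.
- **Other things:** The standing core, jar, disc and large tray show no change in the scene picture since before the key press. The blue tray was not in that comparison, and nothing was compared with the starting picture. The arm was clear of everything, with contact force near zero.

**What disagreed**
- The cameras and the robot's own position differed by about 3–5 mm across the bridge. For the key the estimates spread about 4–8 mm fore and aft. I steered by relative measurements and force.
- The tool ended up tilted by about 1° after the pushing, which I allowed for.
- There was a sideways force of up to about 5 N while the key was bottomed.

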